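# Flip the magnifier over the yellow coupon

### The job

Get the yellow weld coupon ready for inspection: tip its flip-up magnifier forward past the snap point so that it springs fully down over the coupon. Keep the coupon in place beneath it, and leave the magnifier over the dark grey coupon standing up.

Things in the scene. Friction and masses are not known exactly. Their poses are not given: they have to be found in the camera images.
- yellow_stand: Fixed stand under the yellow coupon: base plate 130 x 120 x 12 mm (x, y, z), origin at the centre of its underside on the worktop. Own x points to its back, away from the robot, turned up to 0.6 rad. Uprights 97 mm tall at the back (y = +-40 mm) carry a magnifier, hinge line along own y at x = +50, z = 85 mm; foot to x = +90 mm. A twin stand with a dark grey coupon is beside it, left or right.
- yellow_tab (a point): Middle of the end of the blue tab of the magnifier over the yellow coupon, 110 mm from the hinge line. The magnifier is a flat black frame with a clear pane, 60 mm wide, 8 mm thick, to 90 mm from the hinge line; from there the tab, 36 mm wide, 8 mm thick. At the start the tab's end is at x = +105, z = 180 mm in the stand's frame; when down at x = -60, z = 85 mm.
- yellow_lens (a joint): Hinge of that magnifier, rad: 0 = up (start), leaning 30 deg back towards own +x; 0.52 = upright; 2.09 = down, level over the coupon at its stop. Grows as it tips forward (to own -x). An over-centre spring holds it at either stop and turns over at about 0.95: from there it springs down by itself. Some 1 to 2 N on the tab from behind starts it, falling to nothing at the snap point.
- yellow_coupon: Yellow steel plate 60 x 80 x 10 mm lying loose on the base plate of its stand, near the middle; origin at the centre of its underside.
- grey_lens (a joint): Hinge angle of the identical magnifier on the twin stand, the one with the dark grey coupon (50 x 100 x 8 mm), rad; 0 = up, its start. It must stay up.

How it is judged:
By the outcome, as a careful person would: the job done as asked, in the order asked, and still so for the second after the job is handed in, with the robot touching nothing.
It also fails if it takes over 21 s, if anything falls off the work surface, if the arm or the gripper's body presses on something with over 40 N, if the wrist force passes 120 N, or if a joint passes its speed limit or range.

### The arm

A 6-joint arm with a two-finger parallel gripper is mounted at the origin on the work surface; the furniture and walls round the work are solid. World frame = base frame: x ahead of the robot, y to its left, z up, the work surface at z = 0. Lengths are in m, angles in rad, forces in N, time in s.
With the tool pointing down it reaches from about 0.35 to 0.85 m from the base axis. Payload 8.1 kg.
Tool frame: the origin (TCP) lies midway between the tips of the shut fingers; the grasp point (between the pads) lies 19 mm behind it; z points along the fingers, y is the line along which they close (so a half turn about z gives the same grasp; the last joint's range is limited). The gripper opens to 93 mm and grips with 3 to 60 N. Pads are 15 mm wide; open, the fingers measure 128 mm over their backs; the gripper's body (75 mm by 188 mm) begins 65 mm behind the grasp point.
Start: joints at [-1.196, 0.13, 1.488, -0, 1.523, -0.085], TCP at [0.266, -0.538, 0.186] pointing down, gripper open.
Joint ranges: [-2.96, 2.96], [-0.89, 2.26], [0.02, 2.5], [-1.34, 4.48], [0, 2.73], [-2.66, 2.66]. Speed limits (rad/s): [2.39, 2.39, 2.79, 3.14, 3.14, 3.14].

### API

Orientations are given as a unit quaternion [x, y, z, w].
In Python, from plant import * gives the robot as it stands.
- The arm moves only by the tool step_arm, never from a script. Its argument "increments" is a list of rows, each a list of 7 numbers: the shift along the tool's x, y, z as a fraction of full scale, then the turn, a rotation vector about the tool's x, y, z as a fraction of full scale, then the opening, from 0 (shut) to 1 (fully open). A call has 1 to 8 rows; each row is the pose to reach, as a shift and turn from the pose commanded when the call began, along the tool's axes at that moment; what a row does not reach only later rows make up. Full scale, the value 1, is 15 cm for a shift and 90 degrees for a turn. A row lasts 1/12 s, in which the tool goes at most 41.7 mm and 7.16 degrees, less where a joint would pass 70% of its speed; a pose out of reach is approached as far as the arm can. A call with a number of a shift or a turn outside -1 to 1 is refused whole. A call with a gripper value outside its range is refused whole. The fingers move at their own pace and stop on an object; "squeeze" is the grip in N (left out, the last holds). Time passes only in rows, so rows that repeat a pose let the fingers close. It gives the time, the measured TCP pose, the force, the opening and the grip force at its end, in the units of the state.
- get_obs(): the state, without advancing time (a new reading comes with each control period).
- get_image(name): name is "side" or "top" or "wrist"; returns a dict with "frame" (400x640x3 uint8, red, green, blue), "fx", "fy", "cx", "cy" (pixels), "view" (4x4, takes a point from world to camera coordinates); the wrist camera has in their place "hand_eye" (4x4, takes a point from camera to tool coordinates, whose origin is the TCP and whose axes are the flange's). Camera axes: x right, y down, z forward; pixel columns grow to the right and rows downward; lengths in m; the calibration is good to about 2 mm. A picture is of the moment at which its call begins: read the wrist's pose just before it. There is no depth.
- sign_off(): hands the job in; it is judged then, once.
The state is a dict: "t": time; "joint_positions": joint angles; "joint_velocities": joint speeds; "tau": joint torques, N m; "ee_pos": TCP position; "orientation": TCP orientation; "force": force on the tool from outside, world axes, zero at the start; "moment": the same for the moment, N m; "finger_gap": finger opening in m; "grip_force": force on a finger pad.
Only numpy, scipy, OpenCV 4.12 (cv2) and the standard library are available. Lean on these libraries where they do the work, as an engineer would, in place of code of your own. Each camera call takes 0.05 s, during which the arm holds its last target. There are 200 camera calls.

## Working session

There is one attempt and no reset: what is moved stays moved. The work goes in short steps, Python scripts to look and compute and a tool call to move; the robot and the scene stay as the last step left them, time stands still between calls to the robot, and variables do not carry over. Pictures are saved under pics/ and viewed, at most 10 in all, crops included, and the job is handed in when it is done.

Besides the shell and the picture viewer there is one more tool, called as name(argument=value, ...), one argument or row to a line, values as JSON. step_arm: Moves the arm, as the interface text tells. Its arguments: {"type":"object","properties":{"increments":{"type":"array"},"squeeze":{"type":"number"}},"required":["increments"]}

```bash
mkdir -p pics; python3 - <<'E'
from plant import *
import cv2,numpy as np,pickle
o=get_obs();print(o['t'],o['ee_pos'],o['orientation'])
d={}
for n in('top','side'):
    d[n]=im=get_image(n);cv2.imwrite(f'pics/{n}0.png',im['frame'][:,:,::-1])
    print(n,im['fx'],im['cx'],im['cy'],np.round(im['view'],3).tolist())
pickle.dump(d,open('d.pkl','wb'))
E
```

```text
0.0 [ 0.26605144 -0.53707483  0.18489465] [ 9.73689154e-01  2.27878412e-01 -1.24721661e-04 -9.19745181e-04]
top 477.2590498421776 326.96809985022105 201.0630535046319 [[-0.021, -1.0, -0.009, 0.008], [-0.991, 0.022, -0.136, 0.544], [0.136, 0.006, -0.991, 0.944], [0.0, 0.0, 0.0, 1.0]]
side 489.47476859021356 319.68784523045696 198.30150320775687 [[-0.871, 0.491, 0.011, 0.442], [0.31, 0.566, -0.764, -0.054], [-0.381, -0.662, -0.646, 1.289], [0.0, 0.0, 0.0, 1.0]]
```

View pics/top0.png

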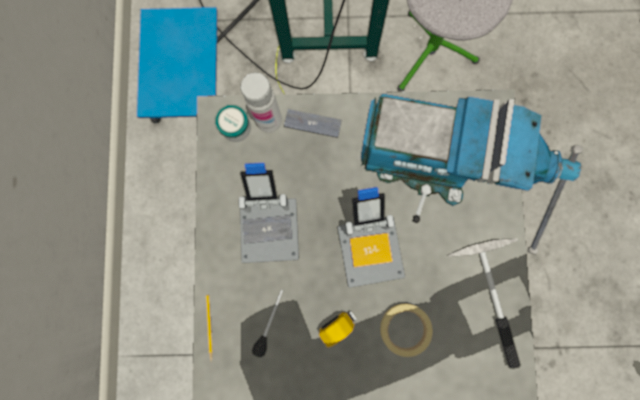

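View pics/side0.png

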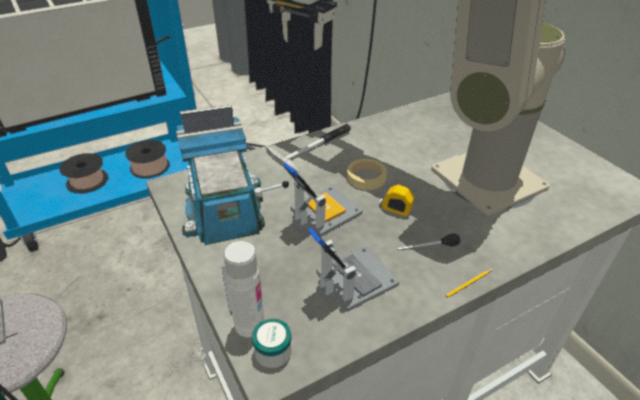

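The top view shows the yellow stand at about (371,250) with its blue tab at (369,192). The grey twin is on the left, with its tab at (255,168), and the vise is to the right and behind. In the side view the yellow tab is near (290,170).

```bash
cat > h.py <<'E'
import numpy as np,cv2
def ray(im,u,v):
    V=im['view'];R=V[:3,:3];c=-R.T@V[:3,3]
    d=R.T@np.array([(u-im['cx'])/im['fx'],(v-im['cy'])/im['fy'],1]);return c,d
def onz(im,u,v,z):
    c,d=ray(im,u,v);return c+d*(z-c[2])/d[2]
def proj(im,p):
    q=im['view'][:3,:3]@p+im['view'][:3,3];return np.round([im['fx']*q[0]/q[2]+im['cx'],im['fy']*q[1]/q[2]+im['cy']],1)
def blobs(im,lo,hi,box):
    f=cv2.cvtColor(im['frame'],cv2.COLOR_RGB2HSV);m=cv2.inRange(f,lo,hi)
    x0,y0,x1,y1=box;k=np.zeros_like(m);k[y0:y1,x0:x1]=255;m&=k
    cs=cv2.findContours(m,cv2.RETR_EXTERNAL,cv2.CHAIN_APPROX_NONE)[0]
    return max(cs,key=cv2.contourArea)
E
python3 - <<'E'
from h import *;import pickle
d=pickle.load(open('d.pkl','rb'));T,S=d['top'],d['side']
Y=((15,130,100),(32,255,255));B=((100,120,60),(125,255,255))
c=blobs(T,*Y,(340,225,405,275));r=cv2.minAreaRect(c);P=cv2.boxPoints(r)
W=np.array([onz(T,*p,.022) for p in P]);m=W.mean(0);print('coupon',m,W.round(3).tolist())
b=blobs(T,*B,(352,180,386,206));p=b[:,0].astype(float);print('tab box',cv2.boundingRect(b),cv2.minAreaRect(b))
bs=blobs(S,*B,(275,155,305,195));print('side tab',cv2.boundingRect(bs),bs[:,0][::3].tolist())
E=p[p[:,1]<p[:,1].min()+2];print(p[p[:,0].argmin()],p[p[:,0].argmax()],'top edge',E.min(0),E.max(0))
for u,v in[tuple(q) for q in cv2.boxPoints(cv2.minAreaRect(b))]:print(u,v,onz(T,u,v,.18).round(3))
# two-view centroid
def tri(a,b):
    c1,d1=ray(T,*a);c2,d2=ray(S,*b);A=np.stack([d1,-d2],1);t=np.linalg.lstsq(A,c2-c1,rcond=None)[0];x,y=c1+t[0]*d1,c2+t[1]*d2;return (x+y)/2,np.linalg.norm(x-y)
print('centroid',tri(p.mean(0),bs[:,0].mean(0)))
# grey plate corners: crop view
im=T['frame'][:,:,::-1];cv2.imwrite('pics/c1.png',np.hstack([cv2.resize(im[180:290,330:410],None,fx=5,fy=5),cv2.resize(S['frame'][150:245,270:350,::-1],(400,550))]))
E
```

```text
coupon [ 0.44363145 -0.0902874   0.022     ] [[0.468, -0.047, 0.022], [0.478, -0.127, 0.022], [0.419, -0.133, 0.022], [0.41, -0.054, 0.022]]
tab box (358, 188, 22, 13) ((367.95947265625, 193.75677490234375), (10.357135772705078, 21.371868133544922), 80.53767395019531)
side tab (283, 163, 15, 14) [[284, 163], [284, 166], [287, 169], [290, 172], [293, 175], [296, 176], [297, 174], [294, 171], [292, 168], [289, 166], [286, 164]]
[358. 191.] [379. 195.] top edge [365. 188.] [377. 189.]
356.5676 190.40543 [ 0.542 -0.056  0.18 ]
377.64865 186.8919 [ 0.548 -0.094  0.18 ]
379.35135 197.10812 [ 0.529 -0.096  0.18 ]
358.2703 200.62164 [ 0.524 -0.059  0.18 ]
centroid (array([ 0.53725923, -0.07634173,  0.16956514]), np.float64(0.0001732023343222572))
```

View pics/c1.png

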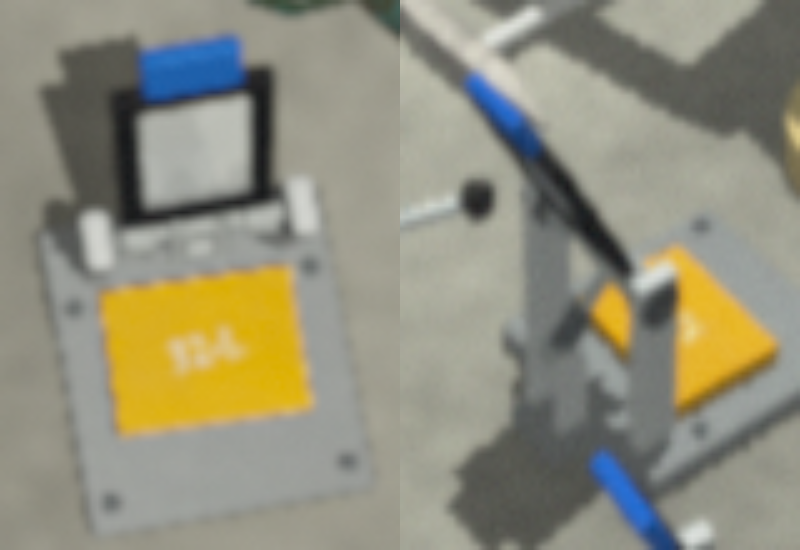

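The crop shows the upright tops at about (349,228) and (390,222), which gives a stand yaw of about +0.15 rad. The tab centroid triangulates to z = 0.170, against an expected 0.172. Next I check the vise height and work out the approach move.

```bash
python3 - <<'E'
from h import *;import pickle
from plant import *
from scipy.spatial.transform import Rotation as Ro
d=pickle.load(open('d.pkl','rb'));T,S=d['top'],d['side']
def tri(a,b):
    c1,d1=ray(T,*a);c2,d2=ray(S,*b);A=np.stack([d1,-d2],1);t=np.linalg.lstsq(A,c2-c1,rcond=None)[0];x,y=c1+t[0]*d1,c2+t[1]*d2;return ((x+y)/2).round(3),np.linalg.norm(x-y).round(3)
for a in[(383,97),(375,150),(450,160),(455,108)]:
    print(a,[tri(a,b) for b in[(198,160),(240,155),(250,180),(208,188)]])
for z in(.0,.1,.15):print(z,onz(T,365,170,z).round(3),onz(T,425,188,z).round(3))
a,b=[onz(T,*p,.097) for p in((349,228),(390.4,221.6))];v=a-b;yaw=np.arctan2(-v[0],v[1]);print('uprights',a,b,np.linalg.norm(v),'yaw',yaw)
X=np.array([np.cos(yaw),np.sin(yaw),0]);tab=np.array([.5373,-.0763,.17]);O=tab-.1*X;O[2]=0;print('O',O,'from uprights',(a+b)/2-.05*X)
Y=np.cross([0,0,1],X)
for p in[(-65,60),(-65,-60),(65,60),(65,-60)]:print('plate px',proj(T,O+X*p[0]/1e3+Y*p[1]/1e3+[0,0,.012]))
o=get_obs();R=Ro.from_quat(o['orientation'])
G=Ro.from_matrix(np.stack([X,-Y,[0,0,-1]],1))
print('rot',((R.inv()*G).as_rotvec()/(np.pi/2)).round(3))
for n,p in(('up',o['ee_pos']+[0,0,.115]),('above',O+.14*X+[0,0,.30])):print(n,p,(R.inv().apply(p-o['ee_pos'])/.15).round(3))
E
```

```text
(383, 97) [(array([ 0.706, -0.109,  0.228]), np.float64(0.023)), (array([ 0.663, -0.086,  0.253]), np.float64(0.049)), (array([ 0.666, -0.081,  0.205]), np.float64(0.083)), (array([ 0.712, -0.108,  0.167]), np.float64(0.01))]
(375, 150) [(array([ 0.661, -0.112,  0.204]), np.float64(0.112)), (array([ 0.62 , -0.096,  0.219]), np.float64(0.033)), (array([ 0.62 , -0.094,  0.161]), np.float64(0.003)), (array([ 0.665, -0.114,  0.134]), np.float64(0.084))]
(450, 160) [(array([ 0.645, -0.261,  0.105]), np.float64(0.077)), (array([ 0.597, -0.231,  0.134]), np.float64(0.013)), (array([ 0.596, -0.237,  0.064]), np.float64(0.052)), (array([ 0.648, -0.276,  0.015]), np.float64(0.04))]
(455, 108) [(array([ 0.693, -0.243,  0.146]), np.float64(0.015)), (array([ 0.644, -0.204,  0.187]), np.float64(0.096)), (array([ 0.646, -0.203,  0.132]), np.float64(0.138)), (array([ 0.698, -0.25 ,  0.073]), np.float64(0.057))]
0.0 [ 0.615 -0.086  0.   ] [ 0.573 -0.213  0.   ]
0.1 [ 0.595 -0.078  0.1  ] [ 0.557 -0.193  0.1  ]
0.15 [ 0.584 -0.075  0.15 ] [ 0.549 -0.183  0.15 ]
uprights [ 0.48283112 -0.04448801  0.097     ] [ 0.49342227 -0.12406971  0.097     ] 0.08028337732102217 yaw 0.13230770496321465
O [ 0.43817399 -0.0894922   0.        ] from uprights [ 0.43856369 -0.09087496  0.097     ]
plate px [346.1 288.1]
plate px [403.7 279.2]
plate px [336.3 225.8]
plate px [392.9 217.1]
rot [-0.001  0.     0.208]
up [ 0.26605583 -0.53713202  0.29996665] [ 0.    -0.001 -0.767]
above [ 0.5769504  -0.07102312  0.3       ] [ 3.236 -1.866 -0.763]
```

step_arm(
  increments=[
    [0, 0, -0.27, 0, 0, 0.07, 0],
    [0, 0, -0.54, 0, 0, 0.14, 0],
    [0, 0, -0.77, 0, 0, 0.21, 0],
    [0.25, -0.14, -0.77, 0, 0, 0.21, 0],
    [0.5, -0.28, -0.77, 0, 0, 0.21, 0],
    [0.75, -0.42, -0.77, 0, 0, 0.21, 0],
    [1, -0.57, -0.77, 0, 0, 0.21, 0],
    [1, -0.57, -0.77, 0, 0, 0.21, 0],
  ],
  squeeze=10,
)

```text
t: 0.77
ee_pos: [0.3658, -0.3897, 0.3016]
orientation: [0.998, 0.067, 0.001, -0.001]
force: [-1.2, 0.4, 1.3]
finger_gap: 0.0441
grip_force: 0.0
```

```bash
cat > go.py <<'E'
import sys;from h import *;from plant import *
from scipy.spatial.transform import Rotation as Ro
O=np.array([.4383,-.0900,0]);yaw=.137;X=np.array([np.cos(yaw),np.sin(yaw),0]);Y=np.cross([0,0,1],X)
o=get_obs();R=Ro.from_quat(o['orientation']);M=np.stack([X,Y,[0,0,1]])
print(o['t'],'stand frame',(M@(o['ee_pos']-O)).round(4),'F',(M@np.array(o['force'])).round(2),o['finger_gap'])
G=Ro.from_matrix(np.stack([X,-Y,[0,0,-1]],1));print('rot',((R.inv()*G).as_rotvec()/(np.pi/2)).round(3))
a=list(map(float,sys.argv[1:]))
for i in range(0,len(a),3):print(a[i:i+3],(R.inv().apply(O+M.T@np.array(a[i:i+3])-o['ee_pos'])/.15).round(3))
E
python3 go.py .132 0 .3
```

```text
0.7667 stand frame [-0.1127 -0.287   0.3016] F [-1.09  0.59  1.28] 0.044116715098623596
rot [-0.001 -0.001 -0.002]
[0.132, 0.0, 0.3] [ 1.626 -1.918  0.017]
```

step_arm(
  increments=[
    [0.2, -0.2, 0, 0, 0, 0, 0],
    [0.4, -0.4, 0, 0, 0, 0, 0],
    [0.6, -0.6, 0, 0, 0, 0, 0],
    [0.8, -0.8, 0, 0, 0, 0, 0],
    [1, -1, 0, 0, 0, 0, 0],
    [1, -1, 0, 0, 0, 0, 0],
  ],
)

```text
t: 1.27
ee_pos: [0.495, -0.221, 0.3009]
orientation: [0.998, 0.068, 0.0, -0.001]
force: [0.0, -0.5, 0.3]
finger_gap: 0.0044
grip_force: 0.0
```

step_arm(
  increments=[
    [0.2, -0.25, 0, 0, 0, 0, 0],
    [0.35, -0.5, 0, 0, 0, 0, 0],
    [0.5, -0.7, 0, 0, 0, 0, 0],
    [0.62, -0.92, 0, 0, 0, 0, 0],
    [0.62, -0.92, 0, 0, 0, 0, 0],
    [0.62, -0.92, 0, 0, 0, 0, 0],
  ],
)

```text
t: 1.77
ee_pos: [0.5666, -0.0758, 0.3007]
orientation: [0.998, 0.067, -0.001, -0.0]
force: [-0.4, -0.3, 0.3]
finger_gap: 0.0007
grip_force: 0.0
```

```bash
python3 go.py .132 0 .3 .132 0 .166; python3 - <<'E'
from plant import *
import cv2
for n in('side','wrist'):cv2.imwrite(f'pics/{n}1.png',get_image(n)['frame'][:,:,::-1])
E
```

```text
1.7667 stand frame [ 0.1291 -0.0034  0.3007] F [-0.39 -0.23  0.26] 0.0006767117522658523
rot [-0.     0.001 -0.002]
[0.132, 0.0, 0.3] [ 0.019 -0.023  0.005]
[0.132, 0.0, 0.166] [ 0.021 -0.023  0.898]
```

View pics/side1.png

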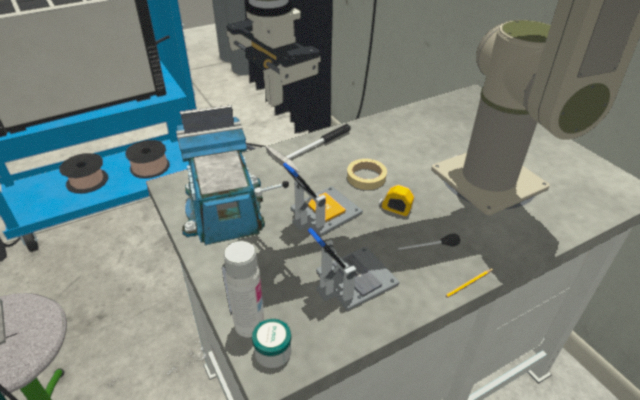

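View pics/wrist1.png

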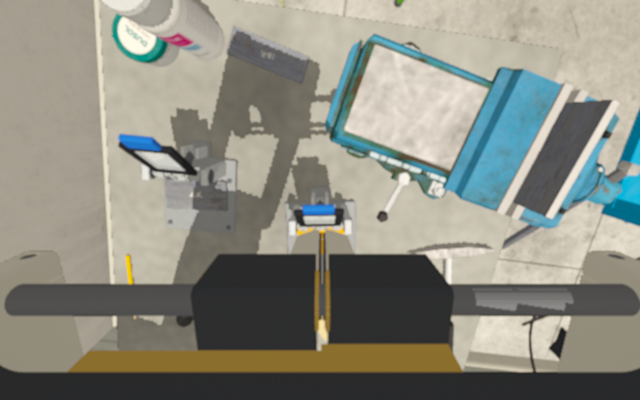

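The side view shows the gripper above the yellow stand area. The wrist view shows the yellow tab centred at (320,215), in line with the fingers. I'll descend partway and verify the tab position from close up.

step_arm(
  increments=[
    [0.02, -0.02, 0.2, 0, 0, 0, 0],
    [0.02, -0.02, 0.4, 0, 0, 0, 0],
    [0.02, -0.02, 0.55, 0, 0, 0, 0],
    [0.02, -0.02, 0.6, 0, 0, 0, 0],
    [0.02, -0.02, 0.6, 0, 0, 0, 0],
  ],
)

```text
t: 2.28
ee_pos: [0.5669, -0.0754, 0.2088]
orientation: [0.998, 0.064, -0.002, -0.001]
force: [-0.7, -0.8, 0.4]
finger_gap: 0.0003
grip_force: 0.0
```

```bash
python3 go.py .130 0 .166; python3 - <<'E'
from h import *;from plant import *
from scipy.spatial.transform import Rotation as Ro
o=get_obs();w=get_image('wrist');s=get_image('side')
H=w['hand_eye'];A=np.eye(4);A[:3,:3]=Ro.from_quat(o['orientation']).as_matrix();A[:3,3]=o['ee_pos']
w['view']=np.linalg.inv(A@H)
b=blobs(w,(100,120,60),(125,255,255),(200,100,420,350));r=cv2.boundingRect(b);print('tab rect',r)
yaw=.137;X=np.array([np.cos(yaw),np.sin(yaw),0]);Y=np.cross([0,0,1],X);O=np.array([.4383,-.09,0])
for e in(-.018,.018):print('exp tab end',proj(w,O+X*.105+Y*e+[0,0,.18]),'tab root',proj(w,O+X*.095+Y*e+[0,0,.163]))
print('tcp',proj(w,o['ee_pos']),'tcp side',proj(s,o['ee_pos']))
cv2.imwrite('pics/c2.png',np.hstack([w['frame'][100:400,120:520,::-1],cv2.resize(s['frame'][90:210,230:390,::-1],(400,300))]))
E
```

```text
2.2833 stand frame [ 0.1294 -0.0031  0.2088] F [-0.79 -0.72  0.43] 0.0002706340442969856
rot [-0.001  0.003 -0.006]
[0.13, 0.0, 0.166] [ 0.005 -0.02   0.285]
tab rect (321, 236, 3, 12)
exp tab end [340.4 240.5] tab root [339.3 243.4]
exp tab end [296.5 240.9] tab root [298.5 243.7]
tcp [321.9 224.6] tcp side [276.9 158.6]
```

View pics/c2.png

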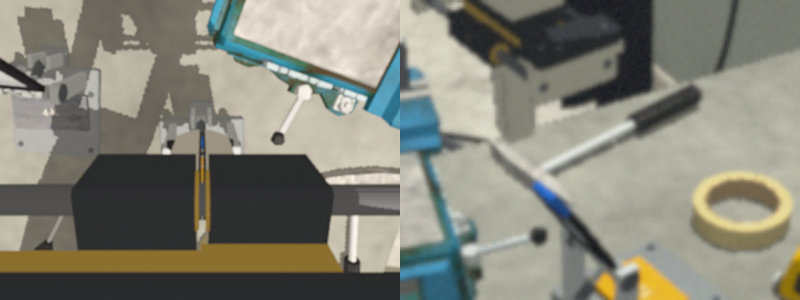

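The tab is hidden behind the fingers at row ~240, as predicted, and the fingertips at row 225 project beyond it. The side crop shows the fingers behind and above the tab. I'll descend, then push.

step_arm(
  increments=[
    [0.02, -0.02, 0.1, 0, 0, 0, 0],
    [0.02, -0.02, 0.2, 0, 0, 0, 0],
    [0.02, -0.02, 0.28, 0, 0, 0, 0],
    [0.02, -0.02, 0.28, 0, 0, 0, 0],
  ],
)

```text
t: 2.72
ee_pos: [0.5709, -0.0709, 0.1682]
orientation: [0.998, 0.065, -0.001, -0.0]
force: [-0.7, 1.5, -0.2]
finger_gap: 0.0006
grip_force: 0.0
```

```bash
python3 go.py .02 0 .170 .0 0 .175
```

```text
2.7167 stand frame [0.1339 0.0008 0.1682] F [-0.53  1.61 -0.16] 0.0006181691169620044
rot [-0.     0.001 -0.005]
[0.02, 0.0, 0.17] [-0.76   0.011 -0.011]
[0.0, 0.0, 0.175] [-0.893  0.012 -0.044]
```

step_arm(
  increments=[
    [-0.07, 0, 0, 0, 0, 0, 0],
    [-0.14, 0, 0, 0, 0, 0, 0],
    [-0.21, 0, 0, 0, 0, 0, 0],
    [-0.28, 0, 0, 0, 0, 0, 0],
    [-0.35, 0, 0, 0, 0, 0, 0],
    [-0.42, 0, -0.01, 0, 0, 0, 0],
    [-0.49, 0, -0.02, 0, 0, 0, 0],
    [-0.56, 0, -0.03, 0, 0, 0, 0],
  ],
)

```text
t: 3.38
ee_pos: [0.4886, -0.0821, 0.1759]
orientation: [0.998, 0.065, 0.001, 0.0]
force: [0.4, 0.3, 0.4]
finger_gap: 0.0004
grip_force: 0.0
```

step_arm(
  increments=[
    [-0.07, 0, -0.01, 0, 0, 0, 0],
    [-0.14, 0, -0.01, 0, 0, 0, 0],
    [-0.21, 0, -0.02, 0, 0, 0, 0],
    [-0.28, 0, -0.02, 0, 0, 0, 0],
    [-0.34, 0, -0.02, 0, 0, 0, 0],
    [-0.34, 0, -0.02, 0, 0, 0, 0],
    [-0.34, 0, -0.02, 0, 0, 0, 0],
  ],
)

```text
t: 3.97
ee_pos: [0.4385, -0.0886, 0.1785]
orientation: [0.998, 0.065, 0.001, 0.0]
force: [0.6, -0.0, -0.3]
finger_gap: 0.0002
grip_force: 0.0
```

```bash
python3 go.py; python3 - <<'E'
from plant import *
import cv2,numpy as np
s=get_image('side')['frame'];t=get_image('top')['frame']
cv2.imwrite('pics/c3.png',np.hstack([cv2.resize(s[110:260,240:400,::-1],(400,375)),cv2.resize(t[140:290,240:400,::-1],(400,375))]))
E
```

```text
3.9667 stand frame [0.0003 0.0013 0.1785] F [ 0.54 -0.1  -0.25] 0.0002432905020066504
rot [ 0.001 -0.002 -0.005]
```

View pics/c3.png

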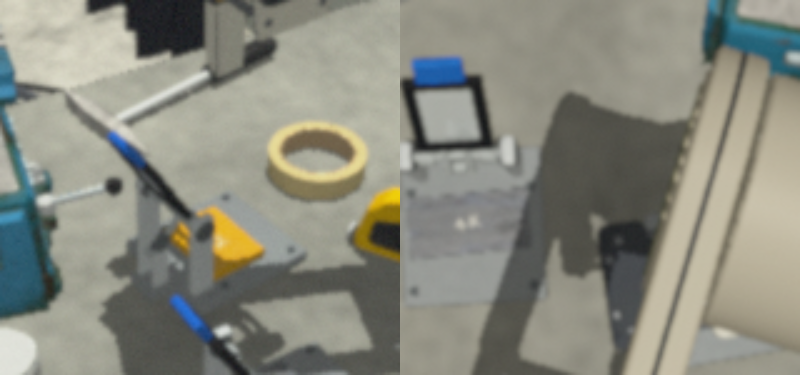

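The side crop shows the yellow magnifier still up, with the fingertips near (330,141). The reported TCP should project to about (328,150), so the tip appears higher than reported. I'll quantify this from the wrist picture's scale and the side view.

```bash
python3 - <<'E'
from h import *;from plant import *;import pickle
from scipy.spatial.transform import Rotation as Ro
w=get_image('wrist');s=get_image('side');o=get_obs()
print('hand_eye',w['hand_eye'].round(3).tolist(),w['fx'],w['cx'],w['cy'])
w['frame']=cv2.imread('pics/wrist1.png')[:,:,::-1].copy()
A=np.eye(4);A[:3,:3]=Ro.from_quat([.998,.0668,-.0005,-.0005]).as_matrix();A[:3,3]=[.5666,-.0758,.3007]
b=blobs(w,(100,120,60),(125,255,255),(280,190,360,230));print('yellow tab rect',cv2.minAreaRect(b),cv2.boundingRect(b))
b=blobs(w,(100,120,60),(125,255,255),(100,120,190,160));print('grey tab',cv2.boundingRect(b))
yaw=.137;X=np.array([np.cos(yaw),np.sin(yaw),0]);Y=np.cross([0,0,1],X);O=np.array([.4383,-.09,0])
for dz in(0,.025):
    B=A.copy();B[2,3]+=dz;w['view']=np.linalg.inv(B@w['hand_eye'])
    print(dz,[proj(w,O+X*x+Y*e+[0,0,z]) for x,z in((.105,.18),(.095,.163)) for e in(-.018,.018)],
     'plate back L/R',[proj(w,O+X*.05+Y*e+[0,0,.097]) for e in(.04,-.04)])
print('tcp side',proj(s,np.array(o['ee_pos'])),'tcp+25mm',proj(s,np.array(o['ee_pos'])+[0,0,.025]))
for z in(.0,.02,.04,.1):print('20mm',z,proj(s,np.array(o['ee_pos'])+[0,0,z]))
cv2.imwrite('pics/c4.png',np.hstack([cv2.resize(s['frame'][90:190,270:400,::-1],(520,400)),cv2.resize(w['frame'][190:290,280:360,::-1],(280,400))]))
E
```

```text
hand_eye [[-0.001, -0.966, -0.26, 0.072], [1.0, -0.0, -0.001, 0.0], [0.001, -0.26, 0.966, -0.199], [0.0, 0.0, 0.0, 1.0]] 298.99523831307346 321.8588433539243 200.04352398687044
yellow tab rect ((318.5, 209.0), (10.0, 33.0), 90.0) (302, 204, 34, 11)
grey tab (119, 135, 43, 17)
0 [array([335.2, 208.1]), array([303. , 208.2]), array([334.6, 212.1]), array([304.1, 212.2])] plate back L/R [array([292.1, 228.4]), array([347.9, 228.2])]
0.025 [array([334.4, 202.1]), array([304.3, 202.2]), array([333.8, 206.1]), array([305.3, 206.2])] plate back L/R [array([293.7, 222.6]), array([346.6, 222.4])]
tcp side [328.5 150.9] tcp+25mm [328.8 141.3]
20mm 0.0 [328.5 150.9]
20mm 0.02 [328.7 143.2]
20mm 0.04 [328.9 135.4]
20mm 0.1 [329.6 110.5]
```

View pics/c4.png

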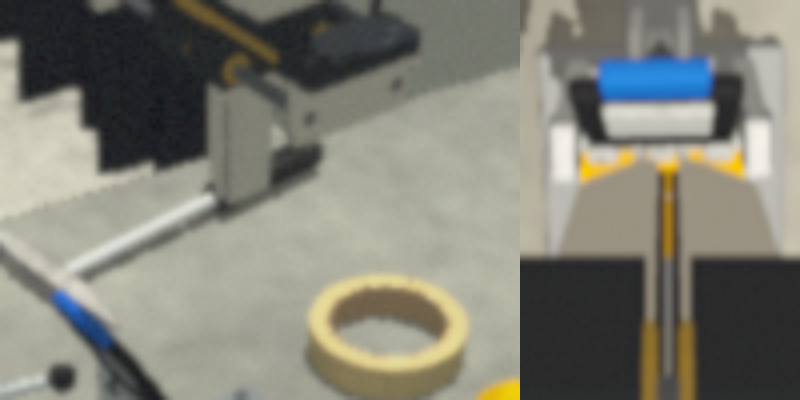

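The visible fingertip is at (329,141) in the side view, which corresponds to TCP + 25 mm. The wrist view agrees, while its tab location confirms the stand pose and the arm pose. So the fingers end about 25 mm short of the TCP and passed over the tab. I'll go back over it, descend 25 mm lower, and repeat the push.

step_arm(
  increments=[
    [0, 0, -0.2, 0, 0, 0, 0],
    [0, 0, -0.4, 0, 0, 0, 0],
    [0.2, 0, -0.45, 0, 0, 0, 0],
    [0.45, 0, -0.45, 0, 0, 0, 0],
    [0.7, 0, -0.45, 0, 0, 0, 0],
    [0.9, 0, -0.45, 0, 0, 0, 0],
    [0.9, 0, -0.45, 0, 0, 0, 0],
    [0.9, 0, -0.45, 0, 0, 0, 0],
  ],
)

```text
t: 4.83
ee_pos: [0.5722, -0.0701, 0.2424]
orientation: [0.998, 0.066, -0.002, -0.001]
force: [-1.2, 0.1, 0.4]
finger_gap: 0.0005
grip_force: 0.0
```

```bash
python3 go.py .135 0 .143
```

```text
4.8333 stand frame [0.1353 0.0014 0.2424] F [-1.14  0.26  0.37] 0.0005228448217043152
rot [-0.001  0.002 -0.004]
[0.135, 0.0, 0.143] [0.    0.01  0.663]
```

step_arm(
  increments=[
    [0, 0, 0.15, 0, 0, 0, 0],
    [0, 0, 0.3, 0, 0, 0, 0],
    [0, 0, 0.45, 0, 0, 0, 0],
    [0, 0, 0.55, 0, 0, 0, 0],
    [0, 0, 0.66, 0, 0, 0, 0],
    [0, 0, 0.66, 0, 0, 0, 0],
    [0, 0, 0.66, 0, 0, 0, 0],
  ],
)

```text
t: 5.42
ee_pos: [0.5704, -0.0707, 0.1452]
orientation: [0.998, 0.065, -0.001, -0.0]
force: [0.3, -0.4, 0.3]
finger_gap: 0.0009
grip_force: 0.0
```

step_arm(
  increments=[
    [-0.07, 0, 0, 0, 0, 0, 0],
    [-0.14, 0, 0, 0, 0, 0, 0],
    [-0.21, 0, 0, 0, 0, 0, 0],
    [-0.28, 0, 0, 0, 0, 0, 0],
    [-0.35, 0, 0, 0, 0, 0, 0],
  ],
)

```text
t: 5.83
ee_pos: [0.5288, -0.0777, 0.1569]
orientation: [0.998, 0.065, 0.012, 0.002]
force: [13.6, 8.9, 43.1]
finger_gap: 0.0007
grip_force: 22.5
```

```bash
python3 go.py; python3 - <<'E'
from h import *;from plant import *
s=get_image('side');b=blobs(s,(100,120,60),(125,255,255),(275,130,350,195));print(cv2.boundingRect(b),cv2.contourArea(b))
yaw=.137;X=np.array([np.cos(yaw),np.sin(yaw),0]);O=np.array([.4383,-.09,0])
for q in np.arange(0,1.3,.2):
    a=q-.5236;print(q.round(1),proj(s,O+X*(.05-.1*np.sin(a))+[0,0,.085+.1*np.cos(a)]))
E
```

```text
5.8333 stand frame [ 0.0914 -0.0002  0.1569] F [14.72  6.93 43.12] 0.0007468827735731949
rot [ 0.003 -0.015 -0.004]
(295, 161, 10, 10) 39.0
0.0 [290.3 169. ]
0.2 [297.4 162.7]
0.4 [304.9 157.8]
0.6 [312.5 154.4]
0.8 [319.8 152.6]
1.0 [326.5 152.5]
1.2 [332.4 153.9]
```

A 43 N upward force appeared: the tab end got under the blunt fingertip rather than in front of it, so the tip is about 30 mm above the reported TCP. I'll lift off at once.

step_arm(
  increments=[
    [0, 0, -0.12, 0, 0, 0, 0],
    [0, 0, -0.3, 0, 0, 0, 0],
    [0, 0, -0.5, 0, 0, 0, 0],
    [0, 0, -0.65, 0, 0, 0, 0],
    [0.15, 0, -0.65, 0, 0, 0, 0],
    [0.33, 0, -0.65, 0, 0, 0, 0],
    [0.33, 0, -0.65, 0, 0, 0, 0],
    [0.33, 0, -0.65, 0, 0, 0, 0],
  ],
)

```text
t: 6.55
ee_pos: [0.5693, -0.0711, 0.2442]
orientation: [0.998, 0.065, 0.001, 0.0]
force: [-0.2, -0.0, -0.6]
finger_gap: 0.0003
grip_force: 0.0
```

```bash
python3 go.py .138 0 .12; python3 - <<'E'
from h import *;from plant import *
s=get_image('side');b=blobs(s,(100,120,60),(125,255,255),(275,130,320,195));print(cv2.boundingRect(b),cv2.contourArea(b),cv2.minAreaRect(b))
E
```

```text
6.55 stand frame [0.1324 0.0009 0.2442] F [-0.24  0.03 -0.57] 0.0003074296993121847
rot [ 0.    -0.001 -0.004]
[0.138, 0.0, 0.12] [0.037 0.005 0.828]
(283, 163, 15, 14) 58.0 ((290.5, 169.5), (18.384775161743164, 4.242640495300293), 45.0)
```

The magnifier sprang back to up, with its blob identical to the start. I'll go down well below the tab edge this time.

step_arm(
  increments=[
    [0.04, 0, 0.2, 0, 0, 0, 0],
    [0.04, 0, 0.4, 0, 0, 0, 0],
    [0.04, 0, 0.55, 0, 0, 0, 0],
    [0.04, 0, 0.7, 0, 0, 0, 0],
    [0.04, 0, 0.83, 0, 0, 0, 0],
    [0.04, 0, 0.83, 0, 0, 0, 0],
    [0.04, 0, 0.83, 0, 0, 0, 0],
  ],
)

```text
t: 7.18
ee_pos: [0.5733, -0.0704, 0.1186]
orientation: [0.998, 0.065, -0.001, -0.0]
force: [0.8, -0.4, 0.2]
finger_gap: 0.0004
grip_force: 0.0
```

step_arm(
  increments=[
    [-0.06, 0, 0, 0, 0, 0, 0],
    [-0.12, 0, 0, 0, 0, 0, 0],
    [-0.18, 0, 0, 0, 0, 0, 0],
    [-0.24, 0, 0, 0, 0, 0, 0],
  ],
)

```text
t: 7.52
ee_pos: [0.539, -0.0754, 0.1203]
orientation: [0.998, 0.065, 0.002, 0.0]
force: [1.3, -0.2, 1.0]
finger_gap: 0.0006
grip_force: 0.8
```

```bash
python3 go.py; python3 - <<'E'
from h import *;from plant import *
s=get_image('side');b=blobs(s,(100,120,60),(125,255,255),(275,130,350,195));print(cv2.boundingRect(b),cv2.contourArea(b),cv2.minAreaRect(b))
cv2.imwrite('pics/c5.png',cv2.resize(s['frame'][90:240,240:400,::-1],(640,600)))
E
```

```text
7.5167 stand frame [0.1018 0.0007 0.1203] F [ 1.23 -0.38  0.99] 0.0006066437214863273
rot [ 0.001 -0.002 -0.004]
(301, 171, 2, 1) 0.0 ((301.5, 171.0), (1.0, 0.0), 180.0)
```

View pics/c5.png

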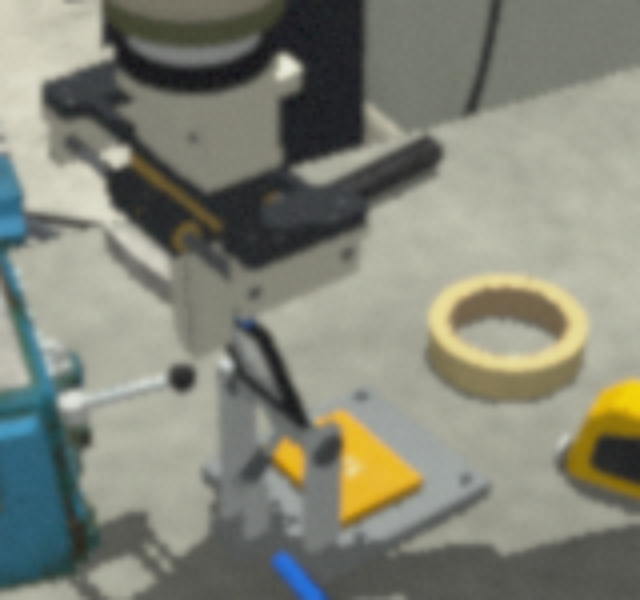

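The fingers are now behind the tab at about (235,330) in the crop, and the magnifier is tipping forward with only ~1 N of force. I'll continue past the snap point.

step_arm(
  increments=[
    [-0.08, 0, 0, 0, 0, 0, 0],
    [-0.16, 0, 0, 0, 0, 0, 0],
    [-0.24, 0, 0, 0, 0, 0, 0],
    [-0.32, 0, 0, 0, 0, 0, 0],
    [-0.4, 0, 0, 0, 0, 0, 0],
  ],
)

```text
t: 7.98
ee_pos: [0.4787, -0.0829, 0.1188]
orientation: [0.998, 0.065, 0.0, 0.0]
force: [1.3, 0.4, -0.7]
finger_gap: 0.0005
grip_force: 0.4
```

step_arm(
  increments=[
    [-0.08, 0, 0, 0, 0, 0, 0],
    [-0.16, 0, 0, 0, 0, 0, 0],
    [-0.23, 0, 0, 0, 0, 0, 0],
    [-0.23, 0, 0, 0, 0, 0, 0],
    [-0.23, 0, 0, 0, 0, 0, 0],
    [-0.23, 0, 0, 0, 0, 0, 0],
  ],
)

```text
t: 8.48
ee_pos: [0.4456, -0.0873, 0.1188]
orientation: [0.998, 0.065, 0.0, 0.0]
force: [0.8, -0.1, 0.7]
finger_gap: 0.0007
grip_force: 0.0
```

```bash
python3 go.py; python3 - <<'E'
from h import *;from plant import *
s=get_image('side')
for q in(.6,.95,1.3,1.7,2.09):
    a=q-.5236;yaw=.137;X=np.array([np.cos(yaw),np.sin(yaw),0]);O=np.array([.4383,-.09,0]);print(q,proj(s,O+X*(.05-.1*np.sin(a))+[0,0,.085+.1*np.cos(a)]))
b=blobs(s,(100,120,60),(125,255,255),(275,130,380,215));print(cv2.boundingRect(b),cv2.contourArea(b))
E
```

```text
8.4833 stand frame [0.0076 0.0017 0.1188] F [ 0.72 -0.25  0.72] 0.0007009510975557813
rot [ 0.    -0.001 -0.005]
0.6 [312.5 154.4]
0.95 [324.9 152.3]
1.3 [335.  155.3]
1.7 [342.1 163.7]
2.09 [344.  175.6]
(336, 170, 15, 11) 78.0
```

The tab blob is at (343.5,175.5), matching the prediction of (344,175.6) for fully down. I'll retreat upward and away, then check.

step_arm(
  increments=[
    [0, 0, -0.2, 0, 0, 0, 0],
    [0, 0, -0.45, 0, 0, 0, 0],
    [0, 0, -0.7, 0, 0, 0, 0],
    [0, 0, -0.95, 0, 0, 0, 0],
    [0, 0.25, -1, 0, 0, 0, 0],
    [0, 0.5, -1, 0, 0, 0, 0],
    [0, 0.75, -1, 0, 0, 0, 0],
    [0, 1, -1, 0, 0, 0, 0],
  ],
)

```text
t: 9.2
ee_pos: [0.4654, -0.2376, 0.269]
orientation: [0.998, 0.066, 0.001, 0.0]
force: [0.2, -0.1, -0.1]
finger_gap: 0.0006
grip_force: 0.0
```

step_arm(
  increments=[
    [-0.2, 0.2, 0, 0, 0, 0, 0],
    [-0.4, 0.4, 0, 0, 0, 0, 0],
    [-0.6, 0.6, 0, 0, 0, 0, 0],
    [-0.6, 0.8, 0, 0, 0, 0, 0],
    [-0.6, 1, 0, 0, 0, 0, 0],
    [-0.6, 1, 0, 0, 0, 0, 0],
    [-0.6, 1, 0, 0, 0, 0, 0],
  ],
)

```text
t: 9.78
ee_pos: [0.3946, -0.3975, 0.2672]
orientation: [0.998, 0.064, -0.001, -0.001]
force: [0.6, -0.5, -0.5]
finger_gap: 0.0006
grip_force: 0.0
```

```bash
python3 - <<'E'
from h import *;from plant import *
o=get_obs();print(o['t'],o['ee_pos'])
s=get_image('side');t=get_image('top')
B=((100,120,60),(125,255,255))
print('side y',cv2.boundingRect(blobs(s,*B,(275,130,380,215))),'top grey tab',cv2.boundingRect(blobs(t,*B,(240,155,275,180))))
import pickle;d=pickle.load(open('d.pkl','rb'));print('grey before',cv2.boundingRect(blobs(d['top'],*B,(240,155,275,180))))
for im in(d['side'],s):print('coupon side',cv2.boundingRect(blobs(im,(15,130,80),(32,255,255),(295,185,360,230))))
cv2.imwrite('pics/c6.png',np.hstack([cv2.resize(s['frame'][130:280,250:410,::-1],(400,375)),cv2.resize(t['frame'][150:300,250:410,::-1],(400,375))]))
E
```

```text
9.7833 [ 0.39455039 -0.39747798  0.26721222]
side y (336, 171, 15, 10) top grey tab (245, 163, 22, 12)
grey before (245, 163, 22, 12)
coupon side (324, 193, 21, 28)
coupon side (325, 195, 20, 26)
```

View pics/c6.png

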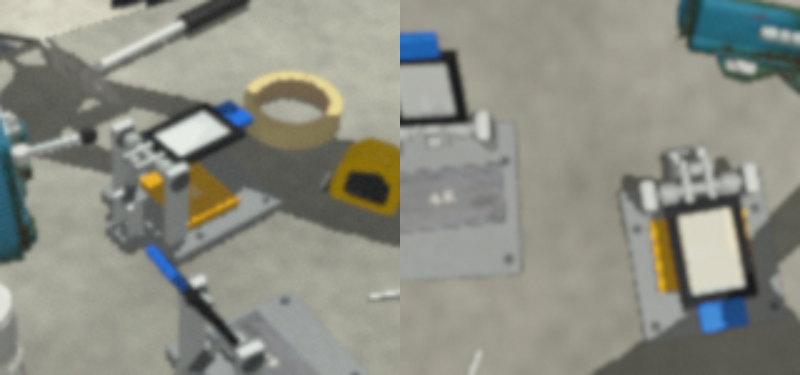

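The yellow magnifier lies level over its coupon, with its tab at (235,112) in the side crop. The coupon has not moved, the grey magnifier still stands, and the arm is clear.

```bash
python3 -c "
from plant import *
print(sign_off())"
```

```text
the job is handed in; nothing more can be done
None
```

The yellow magnifier is snapped fully down over its coupon, which stayed in place, and the grey one is still up; I handed it in at about 9.9 s. An earlier push attempt briefly put about 43 N on the wrist (I believe at the fingertips, where the tab end caught under them) before I backed off.

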